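# Hold the slicer guard open at the marker clip

## Robot

A 6-joint arm with a two-finger parallel gripper is mounted at the origin on the work surface. World frame = base frame: x ahead of the robot, y to its left, z up, the work surface at z = 0. Lengths are in m, angles in rad, forces in N, time in s.
With the tool pointing down it reaches from about 0.3 to 0.875 m from the base axis. Payload 6.4 kg.
Tool frame: the origin (TCP) lies between the finger pads; the fingertips stand 11 mm ahead of it and the grasp point (between the pads) lies 8 mm behind it; z points along the fingers, y is the line along which they close (so a half turn about z gives the same grasp; the last joint's range is limited). The gripper opens to 85 mm and grips with 20 to 120 N. Pads are 22 mm wide; open, the fingers measure 114 mm over their backs; the gripper's body (76 mm by 85 mm) begins 54 mm behind the grasp point. The pads swing forward as they close: fully open they stand 13 mm farther back than shut.
Start: joints at [0.928, 0.181, 1.607, -0, 1.354, -0.206], TCP at [0.243, 0.521, 0.242] pointing down, gripper open.
Joint ranges: [-2.99, 2.99], [-0.89, 2.07], [0.3, 2.58], [-1.14, 4.28], [0, 2.63], [-3.12, 3.12]. Speed limits (rad/s): [2.57, 2.57, 3.01, 3.14, 3.14, 3.14].

## Interface

Orientations are given as a unit quaternion [w, x, y, z].
In Python, from bench import env gives the robot as it stands. The module is installed in compiled form; this text tells all that it offers.
- The arm moves only by the tool step_arm, never from a script. Its arguments are lists of equal length, an entry for each row: "xyz": the shift along the tool's x, y, z in mm, a list of three; "angular": the turn, a rotation vector about the tool's x, y, z in degrees, a list of three. In form: {"xyz": [[tx, ty, tz], ...], "angular": [[wx, wy, wz], ...]}. A call has 1 to 20 rows; each row shifts and turns the commanded pose from where the row before left it, along the tool's axes as they then stand; what a row does not reach is not made up. A row lasts 1/10 s, in which the tool goes at most 50 mm and 8.59 degrees, less where a joint would pass 70% of its speed; a pose out of reach is approached as far as the arm can. A call is refused whole if a number of a shift passes 50 or a number of a turn 8.59, either way. A call with a gripper value outside its range is refused whole. "claw" is the finger opening in mm, from 0 to 85.4, set as the call begins (left out, the last holds). The fingers move at their own pace and stop on an object; "squeeze" is the grip in N (left out, the last holds). Time passes only in rows, so rows that do not move let the fingers close. It gives the time, the measured TCP pose, the force, the opening and the grip force at its end, in the units of the state.
- env.state(): the state, without advancing time (a new reading comes with each control period).
- env.snapshot(name): name is "scene" or "side" or "wrist"; returns a dict with "image" (420x560x3 uint8, red, green, blue), "fx", "fy", "cx", "cy" (pixels), "k1" (the pictures are not rectified: a ray, as slopes to the right and down, at radius r is drawn at 1 + k1 r^2 times it, then the intrinsics apply), "position" and "rotation" of the camera in the world; the wrist camera has in their place "T_tool_cam" (4x4, takes a point from camera to tool coordinates, whose origin is the TCP and whose axes are the flange's). Camera axes: x right, y down, z forward; pixel columns grow to the right and rows downward; lengths in m; the calibration is good to about 2 mm. A picture is of the moment at which its call begins: read the wrist's pose just before it. There is no depth.
- env.sign_off(): hands the job in; it is judged then, once.
The state is a dict: "time_s": time; "joint_positions": joint angles; "joint_velocities": joint speeds; "joint_efforts": joint torques, N m; "ee_pos": TCP position; "tcp_rot": TCP orientation; "ft_force": force on the tool from outside, world axes, zero at the start; "moment": the same for the moment, N m; "grip_width": opening from 0.0 (shut) to 1.0 (fully open); "gripper_force": force on a finger pad.
Only numpy, scipy, OpenCV 4.12 (cv2) and the standard library are available. Lean on these libraries where they do the work, as an engineer would, in place of code of your own. Each camera call takes 0.05 s, during which the arm holds its last target. There are 200 camera calls.

## Task

The bench slicer's blade has to be wiped: lift the keeper up off the two pegs that lock the sliding guard and set it down, not drop it, in the metal tray. Then pull the guard by its crossbar against its spring until its pointer is in line with the marker clip on the rail, and finish while still holding it there with the gripper, for a colleague to wipe the blade. Leave the bowl, spray bottle and jar where they stand.

Things in the scene. Friction and masses are not known exactly. Their poses are not given: they have to be found in the camera images.
- slicer: Bench slicer, fixed, 330 x 150 mm. Origin on the worktop; x runs along it to the white motor housing (from x = +95 mm on, top 121 mm high), y to its left, z up. The guard is pulled along -x. Deck 53 mm high; side rails at y = +-66 mm, 17 mm wide, tops 65 mm high. A fixed steel peg, 10 mm thick, stands at x = +50 mm, y = 0, its top 85 mm high.
- guard (a joint): Guard travel in m: 0 closed (its spring holds it there), growing along the slicer's -x; hard stop at 0.085, past the clip. Spring: about 5 N closed plus 1.2 N per 10 mm; snaps shut if let go. Steel plate 130 x 110 mm, top 63 mm high, with a 10 mm peg (top 85 mm high) at slicer x = +10 mm, y = 0 when closed. It cannot slide while the keeper is on the pegs.
- guard_bar (a point): Middle of the guard's crossbar: black round bar, 14 mm thick, 88 mm long along the slicer's y, its axis 115 mm above the worktop and 60 mm in -x from the slicer's origin when closed, on two 10 mm posts 38 mm either side of the middle; 45 mm free below it. Axes parallel to the slicer's. Moves with the guard.
- guard_pointer (a point): Tip of the guard's pointer: a dark metal finger 4 mm wide in x on the guard's left (+y) edge, lying over the left rail, 67 mm above the worktop. Axes parallel to the slicer's. It moves with the guard.
- clip: Marker clip: small black saddle (14 x 10 mm, with a 4 mm wide ridge on top) fixed on the outer half of the left rail. Origin at its middle, on the rail's top, 65 mm above the worktop. Axes parallel to the slicer's. It stands 35 to 60 mm in -x from the closed pointer, which passes beside it; in line means the same slicer x.
- keeper: Keeper: steel plate 78 x 38 x 8 mm (x, y, z) with two 15 mm holes at x = +-20 mm, over the two pegs, lying on the guard; pegs stick out 14 mm above it. On it stands a grey grip fin: 20 mm in x, 12 mm thick in y, top 58 mm above the plate's underside. About 160 g. Origin at the centre of the underside, 63 mm above the worktop at the start, axes then parallel to the slicer's.
- tray: Shallow open metal tray fixed on the worktop, 170 x 140 mm (x, y), walls 26 mm high and 3 mm thick, floor 3 mm thick; left or right of the slicer. Origin at the centre of its underside.
- bowl: White bowl, 140 mm across, 60 mm high, on the other side of the slicer from the tray; bystander. Origin at the centre of its underside.
- sprayer: White spray bottle, 76 mm across, 215 mm tall, far to the right; bystander. Origin at the centre of its underside.
- jar: Glass jar with a steel cap, 72 mm across, 110 mm tall, far to the left; bystander. Origin at the centre of its underside.
There are look-alikes about, which are no part of the job. Several things have the shape of the keeper; the one meant has the colours described above. Of the things shaped like the tray, the metal one is meant.

How it is judged:
On the way, in this order (a step that is already met when the one before it is completed fails the run):
1. the keeper is lifted clear of both pegs in the gripper (z of keeper in the frame of slicer above 0.088 m and contact force between the fingers and keeper above 0.5 N), for 0.1 s.
2. the keeper lies in the tray, let go and at rest (x of keeper in the frame of tray between -0.08 and 0.08 m and y of keeper in the frame of tray between -0.065 and 0.065 m and z of keeper in the frame of tray below 0.045 m and contact force between the fingers and keeper below 0.2 N and linear speed of keeper below 0.05 m/s), for 0.2 s.
3. the guard is held by the gripper with its pointer in line with the clip (within 5 mm) (x of guard_pointer in the frame of clip between -0.005 and 0.005 m and contact force between the fingers and guard above 2 N and contact force between guard and keeper below 0.3 N and velocity of joint guard between -0.02 and 0.02 m/s), for 0.3 s.
At the end, for the whole second after the job is handed in: The gripper still holds the guard (more than 2 N between fingers and guard), at rest, with its pointer within 5 mm of the clip's middle along the rail; the keeper lies at rest in the tray, untouched, and does not hold the guard (all of step 2 and all of step 3); the arm keeps its last pose, push and grip.
It fails at once if the keeper is dropped (falls faster than 0.8 m/s out of the gripper) (linear speed of keeper above 0.8 m/s and contact force between the fingers and keeper below 0.1 N).
It fails at once if the bowl is disturbed (moved more than 30 mm or tipped) (distance of bowl from where it was at the start of the episode above 0.03 m or angle between bowl's own z axis and vertical above 0.5 rad).
It fails at once if the spray bottle is disturbed (moved more than 30 mm or tipped) (distance of sprayer from where it was at the start of the episode above 0.03 m or angle between sprayer's own z axis and vertical above 0.5 rad).
It fails at once if the jar is disturbed (moved more than 30 mm or tipped) (distance of jar from where it was at the start of the episode above 0.03 m or angle between jar's own z axis and vertical above 0.5 rad).
It also fails if it takes over 48 s, if anything falls off the work surface, if the arm or the gripper's body presses on something with over 40 N, if the wrist force passes 120 N, or if a joint passes its speed limit or range.

## Working session

There is one attempt and no reset: what is moved stays moved. The work goes in short steps, Python scripts to look and compute and a tool call to move; the robot and the scene stay as the last step left them, time stands still between calls to the robot, and variables do not carry over. Pictures are saved under pics/ and viewed, at most 10 in all, crops included, and the job is handed in when it is done.

Besides the shell and the picture viewer there is one more tool, called after ">>>" as name(argument=value, ...), one argument or row to a line, values as JSON. step_arm: Moves the arm, as the interface text tells. Its arguments: {"type":"object","properties":{"xyz":{"type":"array","items":{"type":"array","items":{"type":"number"}}},"angular":{"type":"array","items":{"type":"array","items":{"type":"number"}}},"claw":{"type":"number"},"squeeze":{"type":"number"}},"required":["xyz","angular"]}

```bash
mkdir -p pics; python3 - <<'E'
from bench import env
import cv2,pickle
s=env.state(); print(s)
d={}
for n in("scene","side"):
    c=env.snapshot(n); d[n]=c
    print(n,{k:v for k,v in c.items() if k!="image"})
    cv2.imwrite(f"pics/{n}0.png",c["image"][:,:,::-1])
pickle.dump(d,open("d0.pkl","wb"))
E
```

```text
{'time_s': 0.0, 'joint_positions': array([ 9.27671463e-01,  1.81561200e-01,  1.60803127e+00,  1.86517045e-05,
        1.35378469e+00, -2.06326849e-01]), 'joint_velocities': array([ 1.58012361e-04, -9.67164884e-04,  4.32565186e-05, -4.02720888e-04,
       -1.96130505e-04, -2.74486997e-04]), 'joint_efforts': array([ 9.09970458e-04, -4.44868469e+01, -3.51344311e+01, -1.41873220e-04,
        8.86469643e-03,  8.92241673e-06]), 'ee_pos': array([0.24290976, 0.52057492, 0.24136156]), 'tcp_rot': array([-3.75968239e-04,  2.16668821e-01,  9.76244757e-01, -8.09226524e-04]), 'ft_force': array([-0.63806394, -0.0756014 , -0.04547133]), 'moment': array([ 0.03852266, -0.01712365, -0.0119607 ]), 'gripper_force': 0.0, 'grip_width': 1.00014362481189}
scene {'fx': 442.7666469305041, 'fy': 442.7666469305041, 'cx': 276.8902611831484, 'cy': 212.98181246491606, 'k1': 0.021847270990379808, 'position': array([1.27473015, 0.78626334, 0.75737975]), 'rotation': array([-0.17508652,  0.31824076,  0.83055946, -0.42218302])}
side {'fx': 477.1387314895529, 'fy': 477.1387314895529, 'cx': 279.1920085876367, 'cy': 208.76362144167842, 'k1': -0.061180831642981374, 'position': array([-0.14628012, -0.63163322,  0.80490875]), 'rotation': array([-0.436932  ,  0.80887251, -0.34310772,  0.19259485])}
```

View pics/scene0.png

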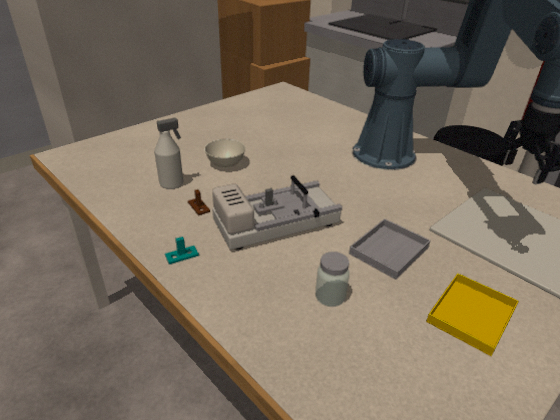

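View pics/side0.png

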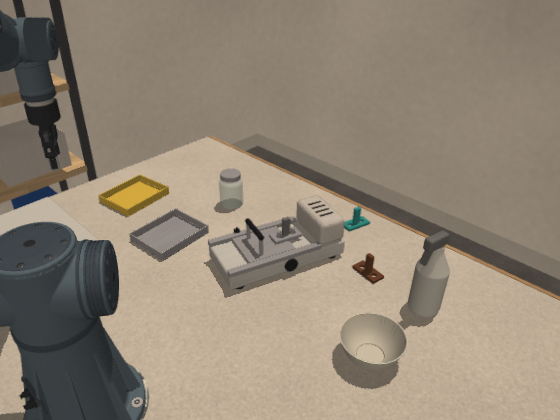

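The scene view shows the slicer at about (275,212), with the crossbar at (299,185), fin at (269,195) and clip at (317,212). The metal tray is at (390,247) and the jar at (333,278). The side view shows the fin at (286,227), the bar at (254,235) and the tray at (170,234). Next I'll triangulate these roughly.

```bash
cat > h.py <<'E'
import numpy as np,cv2
from scipy.spatial.transform import Rotation as R
def rot(q): return R.from_quat(np.roll(q,-1)).as_matrix()
def pose(c,s=None):
    if "T_tool_cam" in c:
        T=np.eye(4);T[:3,:3]=rot(s["tcp_rot"]);T[:3,3]=s["ee_pos"];T=T@c["T_tool_cam"]
        return T[:3,3],T[:3,:3]
    return np.array(c["position"]),rot(c["rotation"])
def K(c): return np.array([[c["fx"],0,c["cx"]],[0,c["fy"],c["cy"]],[0,0,1.]]),np.array([c["k1"],0,0,0,0])
def rays(c,px,s=None):
    k,d=K(c);p,M=pose(c,s)
    u=cv2.undistortPoints(np.array(px,float).reshape(-1,1,2),k,d).reshape(-1,2)
    v=np.c_[u,np.ones(len(u))]@M.T
    return p,v/np.linalg.norm(v,axis=1)[:,None]
def plane(c,px,z,s=None):
    p,v=rays(c,px,s); return p+v*((z-p[2])/v[:,2])[:,None]
def tri(obs):  # list of (p,v): least-squares point, rms miss
    A=[np.eye(3)-np.outer(v,v) for p,v in obs]
    x=np.linalg.solve(sum(A),sum(a@p for a,(p,v) in zip(A,obs)))
    return x,np.sqrt(np.mean([np.sum((a@(x-p))**2) for a,(p,v) in zip(A,obs)]))
def proj(c,X,s=None):
    k,d=K(c);p,M=pose(c,s)
    X=(np.atleast_2d(X)-p)@M
    return cv2.projectPoints(X,np.zeros(3),np.zeros(3),k,d)[0].reshape(-1,2)
E
python3 - <<'E'
from h import *
from bench import env
import pickle
d=pickle.load(open("d0.pkl","rb"));a,b=d["scene"],d["side"]
for n,p,q in [("fin top",(269,189),(286,218)),("bar",(299,185),(254,235)),("clip",(317,212),(237,230)),("tray",(390,248),(170,235)),("jar cap",(334,261),(231,174)),("housing top",(232,192),(319,204)),("bowl rim",(225,150),(372,335))]:
    pa,va=rays(a,[p]);pb,vb=rays(b,[q]); print(n,*tri([(pa,va[0]),(pb,vb[0])]))
s=env.state();c=env.snapshot("wrist");print({k:v for k,v in c.items() if k!="image"})
E
```

```text
fin top [0.60404092 0.04774761 0.12102313] 0.0011078478264907657
bar [0.51018975 0.06829862 0.10531434] 0.0012324138044246858
clip [0.52785213 0.15504013 0.06818199] 0.0003695933423194597
tray [0.4345949  0.33782217 0.00647267] 0.0004038975583284668
jar cap [0.67628209 0.34298931 0.10646155] 0.0005494271529780857
housing top [0.69986037 0.01559284 0.13531393] 0.0035288537651193205
bowl rim [ 0.48512995 -0.30770671  0.0551748 ] 0.000887707054331451
{'fx': 351.31754603916573, 'fy': 351.31754603916573, 'cx': 274.95376640033334, 'cy': 205.30751532547137, 'k1': -0.074813567186077, 'T_tool_cam': array([[ 2.07037149e-05, -9.57156315e-01, -2.89571733e-01,
         7.48343976e-02],
       [ 9.99999828e-01, -1.50067839e-04,  5.67534992e-04,
         5.23531380e-04],
       [-5.86675106e-04, -2.89571695e-01,  9.57156147e-01,
        -1.31357717e-01],
       [ 0.00000000e+00,  0.00000000e+00,  0.00000000e+00,
         1.00000000e+00]])}
```

>>> step_arm(
  xyz=[
    [-15,-9,-1],
    [-33,-19,-2],
    [-33,-19,-2],
    [-33,-19,-2],
    [-33,-19,-2],
    [-33,-19,-2],
    [-33,-19,-2],
    [-33,-19,-2],
    [-33,-19,-2],
    [-33,-19,-2],
    [-33,-19,-2],
    [-33,-19,-2],
    [-33,-19,-2],
    [-33,-19,-2],
    [-33,-19,-2],
    [-20,-10,-1],
    [0,0,0],
    [0,0,0],
    [0,0,0],
    [0,0,0],
  ],
  angular=[
    [0,0,0],
    [0,0,0],
    [0,0,0],
    [0,0,0],
    [0,0,0],
    [0,0,0],
    [0,0,0],
    [0,0,0],
    [0,0,0],
    [0,0,0],
    [0,0,0],
    [0,0,0],
    [0,0,0],
    [0,0,0],
    [0,0,0],
    [0,0,0],
    [0,0,-6.5],
    [0,0,-6.5],
    [0,0,0],
    [0,0,0],
  ],
)

```text
time_s: 2.15
ee_pos: [0.5727, 0.052, 0.2722]
tcp_rot: [-0.0, 0.106, 0.994, -0.0]
ft_force: [-0.2, 0.0, 0.3]
grip_width: 1.001
gripper_force: 0.0
```

```bash
python3 - <<'E'
from bench import env
import cv2,pickle
s=env.state(); c=env.snapshot("wrist"); print(s["ee_pos"],s["tcp_rot"],s["joint_positions"])
pickle.dump((s,c),open("w1.pkl","wb"))
cv2.imwrite("pics/w1.png",c["image"][:,:,::-1])
E
```

```text
[0.57269343 0.05201964 0.27218265] [-1.67890265e-04  1.06396909e-01  9.94323721e-01 -8.08286935e-05] [-1.15637024e-01  1.57140259e-01  1.57313234e+00 -1.66793304e-04
  1.41165436e+00 -1.47320953e+00]
```

View pics/w1.png

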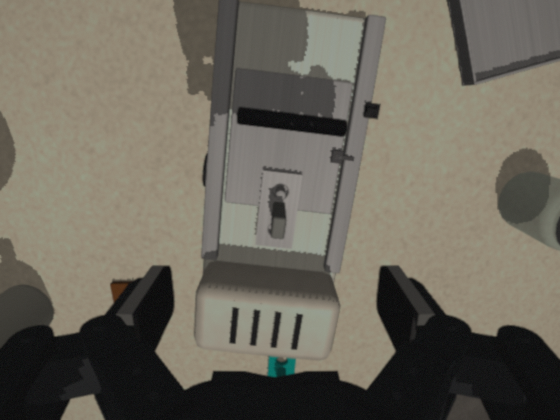

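```bash
python3 - <<'E'
from h import *
import pickle
s,c=pickle.load(open("w1.pkl","rb"));im=c["image"]
g=cv2.cvtColor(im,cv2.COLOR_RGB2GRAY)
for n,(x0,y0,x1,y1),z in [("bar",(215,95,360,145),.115),("clip",(356,90,392,128),.07)]:
    m=(g[y0:y1,x0:x1]<45).astype(np.uint8)
    cs,_=cv2.findContours(m,cv2.RETR_EXTERNAL,cv2.CHAIN_APPROX_NONE); k=max(cs,key=cv2.contourArea)
    r=cv2.minAreaRect(k); b=cv2.boxPoints(r)+[x0,y0]
    print(n,r,b.round(1).tolist()); 
    ctr=np.array(r[0])+[x0,y0]; print(plane(c,[ctr],z,s))
    P=plane(c,b,z,s); e1=P[1]-P[0];e2=P[2]-P[1]; e=max(e1,e2,key=np.linalg.norm); print("long",np.linalg.norm(e),np.degrees(np.arctan2(e[1],e[0])))
rail=plane(c,[[384,20],[340,270]],.065,s);e=rail[1]-rail[0];print("rail yaw",np.degrees(np.arctan2(e[1],e[0])))
cv2.imwrite("pics/w1c.png",cv2.resize(im[60:280,200:400,::-1],None,fx=2.7,fy=2.7,interpolation=cv2.INTER_CUBIC))
E
```

```text
bar ((77.0425033569336, 26.151525497436523), (111.49108123779297, 16.463397979736328), 6.952957630157471) [[235.7, 122.6], [237.7, 106.2], [348.4, 119.7], [346.4, 136.1]]
[[0.51904594 0.07858304 0.115     ]]
long 0.08936223450840589 71.11343714749893
clip ((15.0, 20.0), (13.1519193649292, 13.480716705322266), 9.462321281433105) [[363.4, 115.6], [365.6, 102.3], [378.6, 104.4], [376.4, 117.7]]
[[0.52716088 0.15385375 0.07      ]]
long 0.012365354725822696 69.44998984919461
rail yaw -18.608819650605632
```

View pics/w1c.png

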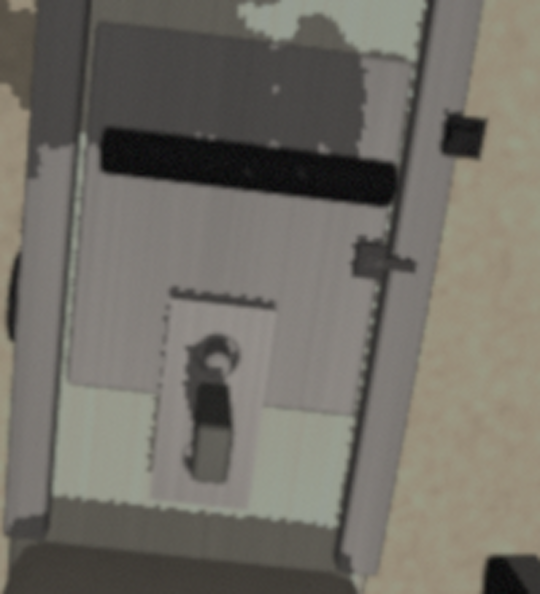

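The crop shows the fin top at about (212,454), which is (278.5,228) in the full image. The pointer tip is at about (351,158) and the clip at (372,110). The slicer yaw is about -18.7°. I'll turn the tool to match and move over the fin for a second view.

```bash
python3 - <<'E'
from h import *
import pickle
s,c=pickle.load(open("w1.pkl","rb"))
f=plane(c,[[278.5,228.1]],.121,s)[0];print(f)
print("pointer",plane(c,[[349,157.5]],.067,s))
a=np.radians(161.3);x=np.array([np.cos(a),np.sin(a),0]);y=np.array([np.sin(a),-np.cos(a),0])
d=np.array([f[0],f[1],.20])-s["ee_pos"];print(d@x,d@y,-d[2])
E
```

```text
[0.60400857 0.04924963 0.121     ]
pointer [[0.56737069 0.1272667  0.067     ]]
-0.030550126333508378 0.007416268617282018 0.0721826513974797
```

>>> step_arm(
  xyz=[
    [0,0,0],
    [-8,2,16],
    [-8,2,20],
    [-8,2,20],
    [-6.5,1.4,16],
    [0,0,0],
    [0,0,0],
  ],
  angular=[
    [0,0,6.5],
    [0,0,0],
    [0,0,0],
    [0,0,0],
    [0,0,0],
    [0,0,0],
    [0,0,0],
  ],
  claw=60,
)

```text
time_s: 2.9
ee_pos: [0.6042, 0.0499, 0.2003]
tcp_rot: [-0.0, 0.161, 0.987, -0.0]
ft_force: [0.2, -0.2, 0.5]
grip_width: 0.706
gripper_force: 0.0
```

```bash
python3 - <<'E'
from bench import env
import cv2,pickle
s=env.state(); c=env.snapshot("wrist"); print(s["ee_pos"],s["tcp_rot"])
pickle.dump((s,c),open("w2.pkl","wb"))
cv2.imwrite("pics/w2.png",c["image"][:,:,::-1])
E
```

```text
[0.60415697 0.04991459 0.20033665] [-3.21656145e-04  1.61193462e-01  9.86922774e-01 -4.16257846e-05]
```

View pics/w2.png

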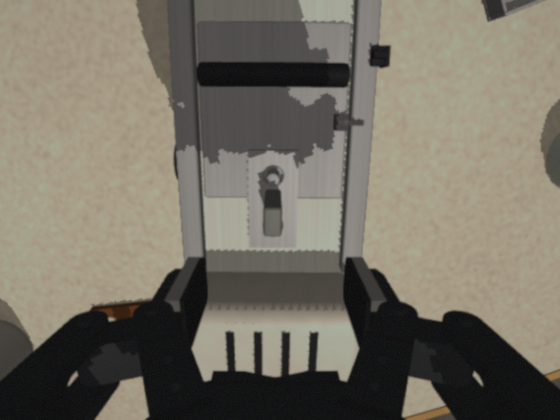

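The tool is now aligned with the slicer. In this view the fin top is at about (272,222), the bar middle at (273.5,74), the clip at (379,55) and the pointer at (355,122). I'll triangulate these with the previous wrist view.

```bash
python3 - <<'E'
from h import *
import pickle
s,c=pickle.load(open("w1.pkl","rb"));s2,c2=pickle.load(open("w2.pkl","rb"))
g=cv2.cvtColor(c2["image"],cv2.COLOR_RGB2GRAY)
print(g[222,255:292]);print(g[195:245,272])
x0,y0=190,55
for x0,y0,x1,y1 in[(190,55,360,92),(362,38,398,72)]:
    m=(g[y0:y1,x0:x1]<45).astype(np.uint8);cs,_=cv2.findContours(m,cv2.RETR_EXTERNAL,cv2.CHAIN_APPROX_NONE);r=cv2.minAreaRect(max(cs,key=cv2.contourArea));print(r[0][0]+x0,r[0][1]+y0,r[1:])
def t(p,q):
    p0,v0=rays(c,[p],s);p1,v1=rays(c2,[q],s2);return tri([(p0,v0[0]),(p1,v1[0])])
print("fin",t((278.5,228.1),(272.5,222)));print("bar",t((292,121.1),(273.5,74)));print("clip",t((371,110),(379.5,55.5)));print("ptr",t((350,157.5),(358,122)))
f=plane(c2,[[272.5,222]],.121,s2)[0];print(f)
M=rot(s2["tcp_rot"]);print("tool yaw",np.degrees(np.arctan2(M[1,0],M[0,0])),"fin in tool",M.T@(f-s2["ee_pos"]))
E
```

```text
[147 148 150 152 152 150 142 122  91  81  91  99 102 103 104 104 105 105
 105 106 107 106 108 105  98  87  83 108 137 150 151 152 151 154 154 154
 152]
[ 40  40  41  43  43  41  40  40  41  41  43  45  55  69  86  98 106 107
 106 107 107 106 107 105 106 104 105 105 104 106 104 104 103 105 105 104
 104 103 102 101  99 111 132 145 147 147 147 145 146 146]
272.0 74.0 ((24.0, 152.0), 90.0)
379.3465347290039 56.03465270996094 ((18.010173797607422, 19.701736450195312), 5.710592269897461)
fin (array([0.60314215, 0.04941095, 0.12334586]), np.float64(2.1926113079371132e-06))
bar (array([0.5191625 , 0.0784738 , 0.11282444]), np.float64(0.00016064110039551))
clip (array([0.52751671, 0.15492137, 0.06625116]), np.float64(0.00011536328618839864))
ptr (array([0.56861984, 0.12904076, 0.06150655]), np.float64(0.0001574882606960354))
[0.6039235  0.04913215 0.121     ]
tool yaw 161.4476441315391 fin in tool [-7.69163613e-05 -8.01322603e-04  7.93367715e-02]
```

>>> step_arm(
  xyz=[
    [0,-0.8,15],
    [0,0,25],
    [0,0,25],
    [0,0,22],
    [0,0,14],
    [0,0,7],
    [0,0,0],
  ],
  angular=[
    [0,0,0],
    [0,0,0],
    [0,0,0],
    [0,0,0],
    [0,0,0],
    [0,0,0],
    [0,0,0],
  ],
)

```text
time_s: 3.65
ee_pos: [0.6036, 0.0491, 0.0916]
tcp_rot: [-0.001, 0.161, 0.987, -0.0]
ft_force: [-0.7, -1.0, 0.6]
grip_width: 0.706
gripper_force: 0.0
```

>>> step_arm(
  xyz=[
    [0,0,0],
    [0,0,0],
    [0,0,0],
    [0,0,0],
    [0,0,0],
    [0,0,0],
  ],
  angular=[
    [0,0,0],
    [0,0,0],
    [0,0,0],
    [0,0,0],
    [0,0,0],
    [0,0,0],
  ],
  claw=0,
  squeeze=50,
)

```text
time_s: 4.25
ee_pos: [0.6047, 0.0491, 0.0933]
tcp_rot: [0.001, 0.161, 0.987, 0.0]
ft_force: [-0.8, 0.2, 5.2]
grip_width: 0.132
gripper_force: 49.6
```

>>> step_arm(
  xyz=[
    [0,0,-4],
    [0,0,-8],
    [0,0,-12],
    [0,0,-16],
    [0,0,-20],
    [0,0,-20],
    [0,0,-15],
    [0,0,-5],
    [0,0,0],
  ],
  angular=[
    [0,0,0],
    [0,0,0],
    [0,0,0],
    [0,0,0],
    [0,0,0],
    [0,0,0],
    [0,0,0],
    [0,0,0],
    [0,0,0],
  ],
)

```text
time_s: 5.15
ee_pos: [0.6045, 0.0491, 0.1935]
tcp_rot: [0.001, 0.161, 0.987, 0.0]
ft_force: [0.0, 0.0, -2.4]
grip_width: 0.134
gripper_force: 48.8
```

```bash
python3 - <<'E'
from bench import env
from h import *
import pickle
s=env.state();d={}
for n in("scene","side"): d[n]=env.snapshot(n)
c=env.snapshot("wrist"); d["wrist"]=c; d["s"]=s
pickle.dump(d,open("d3.pkl","wb"))
ims=[d["wrist"]["image"],d["scene"]["image"][120:330,230:510]]
ims=[cv2.resize(i,(400,300)) for i in ims]
cv2.imwrite("pics/l3.png",np.hstack(ims)[:,:,::-1])
print(s["ee_pos"],s["ft_force"],s["grip_width"],s["gripper_force"])
d0=pickle.load(open("d0.pkl","rb"))
# tray: corners of rim seen in scene & side: mask by quad inside
for n,ctr in(("scene",(390,247)),("side",(170,234))):
    hsv=cv2.cvtColor(d0[n]["image"],cv2.COLOR_RGB2HSV)
    m=(hsv[...,1]<45).astype(np.uint8); 
    m=cv2.morphologyEx(m,cv2.MORPH_CLOSE,np.ones((3,3)))
    k,l,st,ce=cv2.connectedComponentsWithStats(m); i=l[ctr[1],ctr[0]]; print(n,i,st[i],ce[i])
    cs,_=cv2.findContours((l==i).astype(np.uint8),cv2.RETR_EXTERNAL,cv2.CHAIN_APPROX_NONE);q=cv2.approxPolyDP(cv2.convexHull(cs[0]),5,True).reshape(-1,2);print(q.tolist());print(plane(d0[n],q,.026).round(3).tolist())
E
```

```text
[0.60454959 0.04905589 0.1935149 ] [ 0.03132971  0.04906614 -2.37016081] 0.13416942923372255 48.756685853004456
scene 254 [ 349  219   81   60 2773] [389.16877028 247.63974035]
[[383, 219], [429, 240], [396, 278], [349, 253]]
[[0.366, 0.261, 0.026], [0.351, 0.398, 0.026], [0.537, 0.425, 0.026], [0.551, 0.293, 0.026]]
side 91 [ 130  208   79   53 2338] [168.48545766 233.62959795]
[[208, 230], [163, 260], [130, 239], [131, 232], [175, 208]]
[[0.51, 0.258, 0.026], [0.344, 0.236, 0.026], [0.332, 0.376, 0.026], [0.352, 0.403, 0.026], [0.512, 0.417, 0.026]]
```

View pics/l3.png

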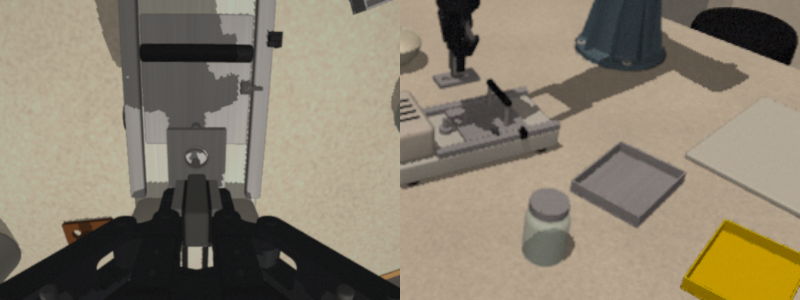

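The keeper is held level and clear of the pegs, in both the wrist view and the right-hand crop. The tray centre comes out at about (0.439,0.339), so I'll carry it over there.

>>> step_arm(
  xyz=[
    [10,9,0],
    [20,18,0],
    [25,22,0],
    [25,22,0],
    [25,22,0],
    [25,22,0],
    [25,22,0],
    [25,22,0],
    [25,22,0],
    [20,18,0],
    [14,13,10],
    [10,10,20],
    [0,0,30],
    [0,0,20],
    [0,0,10],
    [0,0,0],
  ],
  angular=[
    [0,0,0],
    [0,0,0],
    [0,0,0],
    [0,0,0],
    [0,0,0],
    [0,0,0],
    [0,0,0],
    [0,0,0],
    [0,0,0],
    [0,0,0],
    [0,0,0],
    [0,0,0],
    [0,0,0],
    [0,0,0],
    [0,0,0],
    [0,0,0],
  ],
)

```text
time_s: 6.9
ee_pos: [0.4367, 0.3384, 0.1004]
tcp_rot: [-0.002, 0.161, 0.987, -0.001]
ft_force: [0.0, -0.4, -2.0]
grip_width: 0.135
gripper_force: 48.8
```

```bash
python3 - <<'E'
from bench import env
from h import *
s=env.state();print(s["ee_pos"],s["grip_width"])
a=env.snapshot("scene")["image"][190:330,310:497];b=env.snapshot("side")["image"][180:300,90:250]
cv2.imwrite("pics/t4.png",np.hstack([cv2.resize(a,(400,300)),cv2.resize(b,(400,300))])[:,:,::-1])
E
```

```text
[0.4366819  0.33837254 0.10042634] 0.13457469957322046
```

View pics/t4.png

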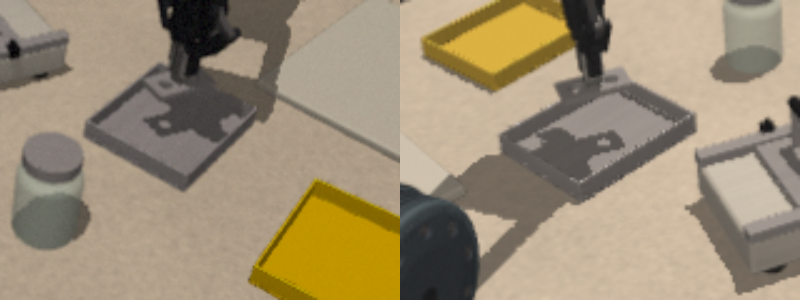

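Both views show the keeper over the tray, displaced only by its height. I'll lower it and slow down near the floor.

>>> step_arm(
  xyz=[
    [0,0,10],
    [0,0,15],
    [0,0,15],
    [0,0,12],
    [0,0,6],
    [0,0,3],
    [0,0,2],
    [0,0,1],
    [0,0,0],
  ],
  angular=[
    [0,0,0],
    [0,0,0],
    [0,0,0],
    [0,0,0],
    [0,0,0],
    [0,0,0],
    [0,0,0],
    [0,0,0],
    [0,0,0],
  ],
)

```text
time_s: 7.9
ee_pos: [0.4388, 0.3389, 0.0386]
tcp_rot: [0.0, 0.161, 0.987, 0.0]
ft_force: [0.2, 0.5, -1.2]
grip_width: 0.137
gripper_force: 48.8
```

>>> step_arm(
  xyz=[
    [0,0,1.5],
    [0,0,1.5],
    [0,0,1],
    [0,0,0],
    [0,0,0],
  ],
  angular=[
    [0,0,0],
    [0,0,0],
    [0,0,0],
    [0,0,0],
    [0,0,0],
  ],
)

```text
time_s: 8.4
ee_pos: [0.4385, 0.3387, 0.0343]
tcp_rot: [-0.0, 0.161, 0.987, -0.0]
ft_force: [-0.1, -0.2, -1.8]
grip_width: 0.131
gripper_force: 48.8
```

>>> step_arm(
  xyz=[
    [0,0,1],
    [0,0,1],
    [0,0,0],
    [0,0,0],
  ],
  angular=[
    [0,0,0],
    [0,0,0],
    [0,0,0],
    [0,0,0],
  ],
)

```text
time_s: 8.8
ee_pos: [0.4386, 0.3389, 0.0333]
tcp_rot: [0.0, 0.161, 0.987, 0.0]
ft_force: [-4.7, -2.5, 8.2]
grip_width: 0.132
gripper_force: 50.1
```

The keeper is on the tray floor, so I'll release it and rise straight up.

>>> step_arm(
  xyz=[
    [0,0,0],
    [0,0,0],
    [0,0,0],
    [0,0,0],
    [0,0,0],
  ],
  angular=[
    [0,0,0],
    [0,0,0],
    [0,0,0],
    [0,0,0],
    [0,0,0],
  ],
  claw=45,
)

```text
time_s: 9.3
ee_pos: [0.4385, 0.3387, 0.0322]
tcp_rot: [-0.0, 0.161, 0.987, -0.0]
ft_force: [-0.5, -0.7, 0.3]
grip_width: 0.527
gripper_force: 0.0
```

>>> step_arm(
  xyz=[
    [0,0,-5],
    [0,0,-12],
    [0,0,-20],
    [0,0,-25],
    [0,0,-25],
    [0,0,-25],
    [0,0,-25],
    [0,0,-20],
    [0,0,-10],
    [0,0,0],
  ],
  angular=[
    [0,0,0],
    [0,0,0],
    [0,0,0],
    [0,0,0],
    [0,0,0],
    [0,0,0],
    [0,0,0],
    [0,0,0],
    [0,0,0],
    [0,0,0],
  ],
)

```text
time_s: 10.3
ee_pos: [0.4394, 0.3392, 0.2015]
tcp_rot: [0.002, 0.161, 0.987, 0.001]
ft_force: [0.0, -0.0, 0.4]
grip_width: 0.531
gripper_force: 0.0
```

```bash
python3 - <<'E'
from bench import env
from h import *
s=env.state();print(s["ee_pos"],s["tcp_rot"],s["joint_positions"])
a=env.snapshot("wrist")["image"];b=env.snapshot("side")["image"][180:300,90:250]
cv2.imwrite("pics/r5.png",np.hstack([cv2.resize(a,(400,300)),cv2.resize(b,(400,300))])[:,:,::-1])
# plan: bar grasp, tool y along slicer x; bar from triangulation
yaw=np.radians(-18.7); bar=np.array([.5191,.0785]); ex=np.array([np.cos(yaw),np.sin(yaw)])
M=rot(s["tcp_rot"]); d=np.r_[bar,.2]-s["ee_pos"]; print("delta tool",(M.T@d*1000).round(1))
E
```

```text
[0.43943354 0.3392061  0.20153527] [0.00162442 0.16095927 0.98695907 0.00112548] [ 4.43548693e-01  1.74141506e-01  1.70054756e+00  2.89569324e-06
  1.26295114e+00 -8.03922832e-01]
delta tool [-158.4 -221.9    1.4]
```

View pics/r5.png

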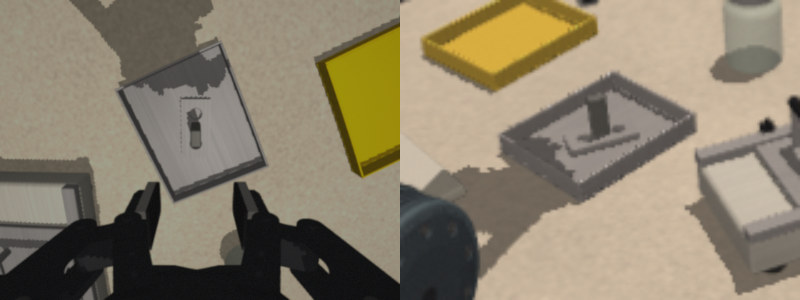

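The keeper lies flat near the middle of the metal tray. Next I'll go over the crossbar and turn 90° so the fingers close along the slicer's x.

>>> step_arm(
  xyz=[
    [-8,-10,0],
    [-12,-17,0],
    [-12,-17,0],
    [-12,-17,0],
    [-12,-17,0],
    [-12,-17,0],
    [-12,-17,0],
    [-12,-17,0],
    [-12,-17,0],
    [-12,-17,0],
    [-12,-17,0],
    [-12,-17,0],
    [-12,-17,0],
    [-6,-8,0],
    [0,0,0],
  ],
  angular=[
    [0,0,0],
    [0,0,0],
    [0,0,0],
    [0,0,0],
    [0,0,0],
    [0,0,0],
    [0,0,0],
    [0,0,0],
    [0,0,0],
    [0,0,0],
    [0,0,0],
    [0,0,0],
    [0,0,0],
    [0,0,0],
    [0,0,0],
  ],
)

```text
time_s: 11.9
ee_pos: [0.5176, 0.0766, 0.1984]
tcp_rot: [-0.001, 0.162, 0.987, -0.0]
ft_force: [0.2, 0.1, 0.1]
grip_width: 0.526
gripper_force: 0.0
```

>>> step_arm(
  xyz=[
    [0,0,0],
    [0,0,0],
    [0,0,0],
    [0,0,0],
    [0,0,0],
    [0,0,0],
    [0,0,0],
    [0,0,0],
    [0,0,0],
    [0,0,0],
    [0,0,0],
    [0,0,0],
    [0,0,0],
    [0,0,0],
  ],
  angular=[
    [0,0,8.2],
    [0,0,8.2],
    [0,0,8.2],
    [0,0,8.2],
    [0,0,8.2],
    [0,0,8.2],
    [0,0,8.2],
    [0,0,8.2],
    [0,0,8.2],
    [0,0,8.2],
    [0,0,8.2],
    [0,0,0],
    [0,0,0],
    [0,0,0],
  ],
)

```text
time_s: 13.3
ee_pos: [0.5175, 0.0784, 0.1991]
tcp_rot: [-0.0, 0.812, 0.584, -0.0]
ft_force: [-0.6, 0.2, -0.6]
grip_width: 0.523
gripper_force: 0.0
```

```bash
python3 - <<'E'
from bench import env
from h import *
import pickle
s=env.state();c=env.snapshot("wrist");pickle.dump((s,c),open("w6.pkl","wb"))
cv2.imwrite("pics/w6.png",c["image"][:,:,::-1])
M=rot(s["tcp_rot"]);print(s["ee_pos"],np.degrees(np.arctan2(M[1,0],M[0,0])),s["joint_positions"])
print("bar in tool mm",M.T@(np.array([.5191,.0785,.115])-s["ee_pos"])*1000)
E
```

```text
[0.51753295 0.07836219 0.19910628] 71.45759749995128 [-7.67842642e-02  1.09924127e-01  1.77858711e+00  1.04759513e-04
  1.25345519e+00  2.46809002e-01]
bar in tool mm [ 0.62855626  1.47440856 84.10572066]
```

View pics/w6.png

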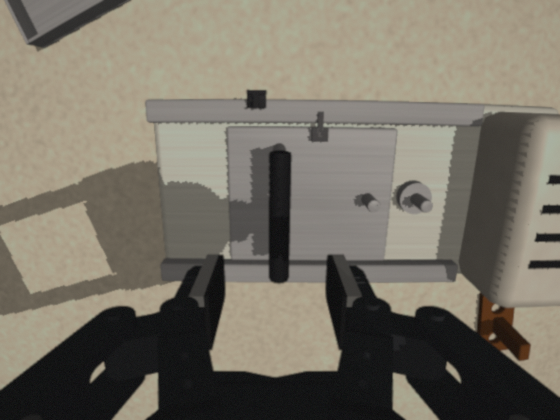

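The view shows the clip at about (257,98), the pointer at (320,118) and the bar at column 279. The keeper is gone and both pegs are clear. I'll measure the pull while descending onto the bar.

```bash
python3 - <<'E'
from h import *
import pickle
s,c=pickle.load(open("w6.pkl","rb"));g=cv2.cvtColor(c["image"],cv2.COLOR_RGB2GRAY).astype(int)
print("ptr rows");[print(r,g[r,308:334]) for r in(112,114,116,118,120)]
print("clip rows");[print(r,g[r,240:274]) for r in(92,98,104)]
# rail edge: outer and inner of left rail, fit in world at z=.065
pts=[]
for u in range(170,460,10):
    if 235<u<275 or 300<u<340: continue
    col=g[85:118,u]; 
    k=np.argmax(np.abs(np.diff(col[:25].astype(float)))); pts.append((u,85+k+.5))
pts=np.array(pts); print(pts[:,1])
P=plane(c,pts,.065,s);vx,vy,_,_=cv2.fitLine(P[:,:2].astype(np.float32),cv2.DIST_HUBER,0,.01,.01).ravel();print("rail yaw",np.degrees(np.arctan2(vy,vx)))
E
```

```text
ptr rows
112 [137 138 137 138 137 138 137 136 132 114  92  83  83  84  85 101 126 136
 138 137 137 137 137 137 138 139]
114 [135 136 135 135 136 135 135 131 112  83  66  67  70  70  76  95 123 134
 137 135 135 137 136 136 135 136]
116 [134 134 134 134 134 134 135 131 116  84  66  67  69  70  74  95 123 134
 135 134 134 134 135 134 135 134]
118 [133 135 135 134 134 135 134 132 122  91  70  71  70  71  77  97 124 132
 134 134 134 134 134 135 134 134]
120 [129 129 129 129 130 129 126 111  88  66  66  70  71  70  78 100 120 129
 130 132 131 130 131 131 131 131]
clip rows
92 [163 164 164 164 162 151 117  68  38  39  38  37  37  37  40  38  38  40
  36  40  39  41  38  42  41  61 104 144 163 167 168 166 166 165]
98 [133 131 144 148 144 136 112  65  38  36  36  33  28  32  36  40  41  39
  37  39  42  43  44  44  45  71 115 144 151 150 148 148 148 147]
104 [136 136 136 137 133 117  82  46  31  31  30  23  27  33  38  38  38  38
  34  36  39  39  41  42  41  65 104 131 137 137 137 138 137 137]
[ 98.5  98.5  98.5  98.5  98.5  98.5  98.5  98.5  99.5  99.5  99.5  99.5
  99.5  99.5 100.5 100.5 100.5 101.5 101.5 101.5 101.5 102.5]
rail yaw -18.980503
```

>>> step_arm(
  xyz=[
    [0.6,1.5,10],
    [0,0,18],
    [0,0,20],
    [0,0,20],
    [0,0,15],
    [0,0,8],
    [0,0,4],
    [0,0,0],
    [0,0,0],
  ],
  angular=[
    [0,0,0],
    [0,0,0],
    [0,0,0],
    [0,0,0],
    [0,0,0],
    [0,0,0],
    [0,0,0],
    [0,0,0],
    [0,0,0],
  ],
)

```text
time_s: 14.25
ee_pos: [0.5199, 0.0781, 0.1049]
tcp_rot: [0.0, 0.813, 0.583, 0.0]
ft_force: [-0.7, 0.5, 0.7]
grip_width: 0.528
gripper_force: 0.0
```

>>> step_arm(
  xyz=[
    [0,0,0],
    [0,0,0],
    [0,0,0],
    [0,0,0],
    [0,0,0],
    [0,0,0],
    [0,0,0],
  ],
  angular=[
    [0,0,0],
    [0,0,0],
    [0,0,0],
    [0,0,0],
    [0,0,0],
    [0,0,0],
    [0,0,0],
  ],
  claw=0,
  squeeze=80,
)

```text
time_s: 14.95
ee_pos: [0.5202, 0.078, 0.1051]
tcp_rot: [0.001, 0.813, 0.583, 0.001]
ft_force: [-0.2, -0.4, 6.1]
grip_width: 0.139
gripper_force: 78.3
```

```bash
python3 - <<'E'
from bench import env
from h import *
import pickle
s,c=pickle.load(open("w6.pkl","rb"))
ex=np.array([np.cos(np.radians(-18.9)),np.sin(np.radians(-18.9)),0])
p=plane(c,[[319.85,116]],.067,s)[0];q=plane(c,[[256,98]],.069,s)[0];print("ptr",p,"clip",q,"pull mm",(q-p)@ex*1000)
s1,c1=pickle.load(open("w2.pkl","rb"));p=plane(c1,[[357,122]],.067,s1)[0];q=plane(c1,[[379.4,56]],.069,s1)[0];print("w2 pull",(q-p)@ex*1000)
s=env.state();M=rot(s["tcp_rot"]);print(s["ee_pos"],s["ft_force"],s["grip_width"]);print("unit pull in tool",M.T@-ex)
E
```

```text
ptr [0.56779706 0.12810957 0.067     ] clip [0.52780656 0.15488197 0.069     ] pull mm -46.506474934295085
w2 pull -46.29008591818472
[0.52022309 0.07796299 0.1051379 ] [-0.18804808 -0.36015652  6.11701531] 0.13911392411313128
unit pull in tool [ 0.00294299 -0.99999382 -0.00192413]
```

The bar is gripped and both views put the pull at about 46.4 mm. I'll pull gently.

>>> step_arm(
  xyz=[
    [0,-2,0],
    [0,-4,0],
    [0,-5,0],
    [0,-5,0],
    [0,-5,0],
    [0,-5,0],
    [0,-5,0],
    [0,-5,0],
    [0,-4,0],
    [0,-3,0],
    [0,-2,0],
    [0,-1,0],
    [0,0,0],
    [0,0,0],
    [0,0,0],
  ],
  angular=[
    [0,0,0],
    [0,0,0],
    [0,0,0],
    [0,0,0],
    [0,0,0],
    [0,0,0],
    [0,0,0],
    [0,0,0],
    [0,0,0],
    [0,0,0],
    [0,0,0],
    [0,0,0],
    [0,0,0],
    [0,0,0],
    [0,0,0],
  ],
)

```text
time_s: 16.45
ee_pos: [0.4785, 0.0923, 0.1052]
tcp_rot: [0.002, 0.813, 0.583, 0.002]
ft_force: [9.2, -2.8, -2.5]
grip_width: 0.135
gripper_force: 77.9
```

```bash
python3 - <<'E'
from bench import env
from h import *
import pickle
s=env.state();c=env.snapshot("wrist");pickle.dump((s,c),open("w7.pkl","wb"))
sc=env.snapshot("scene")
ex=np.array([np.cos(np.radians(-18.9)),np.sin(np.radians(-18.9)),0])
print(s["ee_pos"],"moved",(s["ee_pos"]-[.52022,.07796,.10514])@ex*1000,s["ft_force"],s["gripper_force"],s["grip_width"])
print("expected clip px",proj(c,[[.5278,.1549,.069]],s))
cv2.imwrite("pics/w7.png",np.hstack([cv2.resize(c["image"],(400,300)),cv2.resize(sc["image"][165:270,200:340],(400,300))])[:,:,::-1])
E
```

```text
[0.47846625 0.09233268 0.10517616] moved -44.15817567841383 [ 9.18479521 -2.84719109 -2.50122781] 77.90444254875183 0.13530059591563046
expected clip px [[334.1963367   98.88569193]]
```

View pics/w7.png

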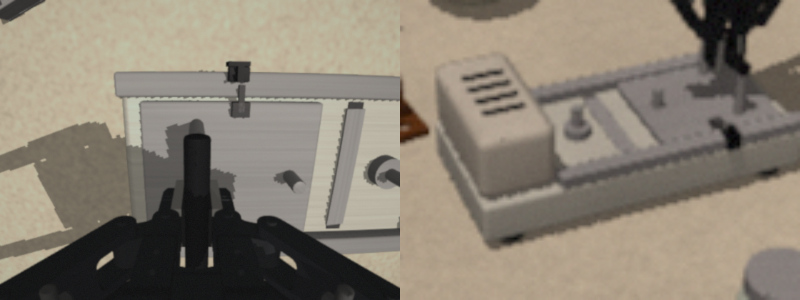

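The guard has followed and the pointer at (240,93) is nearly under the clip at (238,72). I'll measure what is left.

```bash
python3 - <<'E'
from h import *
import pickle
s,c=pickle.load(open("w7.pkl","rb"));g=cv2.cvtColor(c["image"],cv2.COLOR_RGB2GRAY).astype(float)
ex=np.array([np.cos(np.radians(-18.9)),np.sin(np.radians(-18.9)),0])
def ctr(r,a,b):
    # half-level edges
    v=g[r,a:b];t=(np.percentile(v,10)+np.percentile(v,85))/2;i=np.where(v<t)[0];l,h=i[0],i[-1]
    return a+((l-1+(v[l-1]-t)/(v[l-1]-v[l]))+(h+(t-v[h])/(v[h+1]-v[h])))/2
P=[(ctr(r,322,352),r) for r in range(122,136,2)];C=[(ctr(r,312,356),r) for r in range(91,112,3)]
print(np.round(P,1).tolist(),np.round(C,1).tolist())
for z in(.065,.069,.073): print(z,[round((plane(c,[C[k]],z,s)[0]-plane(c,[P[2]],.067,s)[0])@ex*1000,2) for k in range(len(C))])
E
```

```text
[[337.8, 122.0], [337.1, 124.0], [336.4, 126.0], [336.8, 128.0], [336.9, 130.0], [337.2, 132.0], [337.1, 134.0]] [[333.1, 91.0], [334.0, 94.0], [334.1, 97.0], [333.8, 100.0], [333.1, 103.0], [332.9, 106.0], [332.9, 109.0]]
0.065 [np.float64(-1.98), np.float64(-1.5), np.float64(-1.38), np.float64(-1.46), np.float64(-1.73), np.float64(-1.77), np.float64(-1.72)]
0.069 [np.float64(-2.64), np.float64(-2.17), np.float64(-2.06), np.float64(-2.13), np.float64(-2.39), np.float64(-2.43), np.float64(-2.38)]
0.073 [np.float64(-3.3), np.float64(-2.84), np.float64(-2.73), np.float64(-2.81), np.float64(-3.06), np.float64(-3.1), np.float64(-3.05)]
```

Another 2.2 mm is needed, and the two methods agree.

>>> step_arm(
  xyz=[
    [0,-1.2,0],
    [0,-1,0],
    [0,0,0],
    [0,0,0],
    [0,0,0],
    [0,0,0],
    [0,0,0],
    [0,0,0],
  ],
  angular=[
    [0,0,0],
    [0,0,0],
    [0,0,0],
    [0,0,0],
    [0,0,0],
    [0,0,0],
    [0,0,0],
    [0,0,0],
  ],
)

```text
time_s: 17.35
ee_pos: [0.4764, 0.093, 0.1052]
tcp_rot: [0.002, 0.813, 0.582, 0.002]
ft_force: [9.4, -3.5, -1.8]
grip_width: 0.135
gripper_force: 78.0
```

```bash
python3 - <<'E'
from bench import env
from h import *
s=env.state();c=env.snapshot("wrist");g=cv2.cvtColor(c["image"],cv2.COLOR_RGB2GRAY).astype(float)
ex=np.array([np.cos(np.radians(-18.9)),np.sin(np.radians(-18.9)),0])
q=proj(c,[[.5278,.1549,.069]],s)[0];u=int(q[0])
def ctr(r,a,b):
    v=g[r,a:b];t=(np.percentile(v,10)+np.percentile(v,85))/2;i=np.where(v<t)[0];return a+(i[0]+i[-1])/2
P=np.median([ctr(r,u-12,u+18) for r in range(124,134)]);C=np.median([ctr(r,u-22,u+22) for r in range(94,108)])
print(P,C,(plane(c,[[C,100]],.069,s)[0]-plane(c,[[P,129]],.067,s)[0])@ex*1000)
print((s["ee_pos"]-[.52022,.07796,.10514])@ex*1000,s["ft_force"],s["gripper_force"],np.abs(s["joint_velocities"]).max())
E
```

```text
336.5 338.0 -0.27531403203411364
-46.2995800143232 [ 9.35902085 -3.537901   -1.79642605] 77.98110723495483 0.0020458898048611417
```

The pointer is within about 0.3 mm of the clip, at rest and firmly held. Handing in.

```bash
python3 -c "
from bench import env
print(env.sign_off())"
```

```text
the job is handed in; nothing more can be done
None
```

The job is handed in: the keeper is flat in the metal tray, and the gripper is still holding the guard with its pointer about 0.3 mm from the clip by my measurement (no verdict was shown).

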